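Dial open the blade lockbox

ROBOT

A 6-joint arm with a two-finger parallel gripper is mounted at the origin on the work surface; the furniture and walls round the work are solid. World frame = base frame: x ahead of the robot, y to its left, z up, the work surface at z = 0. Lengths are in mm, angles in degrees, forces in N, time in s.
With the tool pointing down it reaches from about 350 to 850 mm from the base axis. Payload 8.1 kg.
Tool frame: the origin (TCP) lies at the very end of the fingers, on their centre line; the grasp point (between the pads) lies 19 mm behind it; z points along the fingers, y is the line along which they close (so a half turn about z gives the same grasp; the last joint's range is limited). The gripper opens to 85 mm and grips with 20 to 120 N. Pads are 22 mm wide; open, the fingers measure 114 mm over their backs; the gripper's body (76 mm by 85 mm) begins 54 mm behind the grasp point. The pads swing forward as they close: fully open they stand 13 mm farther back than shut.
Start: joints at [61.742, 7.471, 85.268, -0, 87.261, -4.893], TCP at [237.934, 550.811, 231.292] pointing down, gripper open.
Joint ranges: [-169.43, 169.43], [-51.17, 129.36], [1.28, 143.12], [-76.62, 256.62], [0, 156.53], [-152.29, 152.29]. Speed limits (degrees/s): [136.94, 136.94, 159.86, 180, 180, 180].

INTERFACE

Orientations are given as [roll, pitch, yaw] about the fixed x, y, z axes, in that order (R = Rz(yaw) Ry(pitch) Rx(roll)).
In Python, from bench import sense, eyes, job, models gives the robot as it stands. The module is installed in compiled form; this text tells all that it offers.
- The arm moves only by the tool apply_moves, never from a script. Its argument "rows" is a list of rows, each a list of 6 numbers: the shift along the tool's x, y, z in mm, then the turn, a rotation vector about the tool's x, y, z in rad. In form: [[dx, dy, dz, rx, ry, rz], ...]. A call has exactly 5 rows; each row shifts and turns the commanded pose from where the row before left it, along the tool's axes as they then stand; what a row does not reach is not made up. A row lasts 1/8 s, in which the tool goes at most 62.5 mm and 10.7 degrees, less where a joint would pass 70% of its speed; a pose out of reach is approached as far as the arm can. A call is refused whole if a number of a shift passes 62.5 or a number of a turn 0.188, either way. A call with a gripper value outside its range is refused whole. "fingers" is the finger opening in mm, from 0 to 85.4, set as the call begins (left out, the last holds). The fingers move at their own pace and stop on an object; "grip_force" is the grip in N (left out, the last holds). Time passes only in rows, so rows that do not move let the fingers close, or fill a call up. It gives the time, the measured TCP pose, the force, the opening and the grip force at its end, in the units of the state.
- sense(): the state, without advancing time (a new reading comes with each control period).
- eyes.snapshot(name): name is "scene" or "top"; returns (picture, depth): 480x640x3 uint8, red, green, blue; 480x640 float32, mm along the optical axis (not along the pixel's ray), 0 where there is no reading.
- eyes.get_calibration(name): a dict with "intrinsics" (3x3 intrinsics, pixels), "D" ([k1, k2, p1, p2, k3] as OpenCV has them; the pictures are not rectified), "R" (3x3) and "t" (3): a world point X has camera coordinates R X + t. Camera axes: x right, y down, z forward; pixel columns grow to the right and rows downward; lengths in mm; the calibration is good to about 2 mm. A picture is of the moment at which its call begins. get_calibration takes no time and is no camera call.
- job.hand_in(): hands the job in; it is judged then, once.
Trained networks look in the newest picture that a camera, given by its name, has taken for a name from the list of things; names that differ only in an ending like _2 or _b are one class to them, and where a whole thing is asked for, a point or a joint stands for the part that bears it (a point fixed in the world has none). Each returns a list of dicts, best first, with "confidence" (0 to 1); they miss things now and then, are a little off and sometimes report something else, mostly with a low value. They report only what shows in the picture. A call takes as long as a camera call.
- models.boxes_of(name, camera): "xyz" ([x, y, z] in mm, in world coordinates, good to about 4 mm: the middle of the surface that is visible of it).
- models.cut_out(name, camera): "pixels" (480x640 bool, what is visible of it).
- models.place_of(name, camera): "xyz" ([x, y, z] in mm, in world coordinates, good to about 4 mm: a listed point, or the origin of a listed thing).
The state is a dict: "time": time; "joint_pos": joint angles; "qd": joint speeds; "joint_efforts": joint torques, N m; "tool_pos": TCP position; "tcp_rot": TCP orientation; "ft_force": force on the tool from outside, world axes, zero at the start; "wrist_torque": the same for the moment, N m; "finger_gap": finger opening in mm; "grip_force": force on a finger pad.
Only numpy, scipy, OpenCV 4.12 (cv2) and the standard library are available. Lean on these libraries where they do the work, as an engineer would, in place of code of your own. Each camera call takes 0.05 s, during which the arm holds its last target. There are 200 camera calls.

TASK

Open the blue lockbox so that the blades in it can be got at. Turn its dial by the crank knob: clockwise (seen from above) past the red dot once and on round to the red dot again; then anticlockwise past the blue dot once and on round to the blue dot again; then clockwise straight to the green band and slowly through it until you feel the dial catch, without forcing it. Then push the sliding lid fully open by its black grip bar, without forcing it, leave the blades lying in the box, and do not shift the tape roll or the paint pot.

Things in the scene. Friction and masses are not known exactly. Their poses are not given: they have to be found in the camera images.
- dial_axis (a point): Point on the dial's upright axis, 68 mm above the table. The dial (dark steel disc, 86 mm across, top 70 mm above the table) sits on a round aluminium plate (117 mm across, top 62 mm up) on the left half of the lockbox. This point's axes are the box's: x away from the robot, y left, z up. The two dots and the band on the plate do not turn with the dial; the pointer does.
- crank_mid (a point): Centre of the dial's black crank knob: upright cylinder, 15 mm across, 71 to 103 mm above the table, 33 mm from the dial axis, straight opposite the pointer. It spins freely about its own upright axis, so a gripper can hold it and carry it in a circle round the dial axis without turning the wrist; this takes 1 to 4 N.
- pointer_tip (a point): Tip of the white pointer line on the dial, taken 47 mm from the dial axis, 70 mm above the table. The pointer is what is set to the dots.
- red_dot (a point): Red dot, 10 mm across, on the dial plate, 51 mm from the dial axis (on the side towards the lid). The pointer must stop within about 8 degrees of it.
- blue_dot (a point): Blue dot, 10 mm across, on the dial plate, 51 mm from the dial axis, 60 degrees anticlockwise of the red dot. The pointer must stop within about 8 degrees of it.
- green_mid (a point): Middle of the green arc on the dial plate, 51 mm from the dial axis; it reaches 0.52 rad to either side, 127 to 173 degrees clockwise of blue. If both dots were dialled rightly, a catch drops in somewhere within 0.45 rad of here (differs each time, unmarked): clockwise the dial then resists like a spring, 4 N per mm at the crank knob. Over 15 N there damages the lock.
- lock_dial (a joint): Angle of the dial, rad, growing anticlockwise seen from above, counted on over whole turns; 0 when the pointer points along the box's -x (towards the robot). It starts between -2.1 and 0.2.
- lock_spindle: The dial's spindle with its notched disc, hidden inside the lock; turns with the dial about the same axis (origin on the axis, 64 mm above the table). The catch works on it.
- lockbox: The blue steel lockbox with the catch inside, 150 (x) x 230 (y) x 60 mm, fixed; turned up to 0.3 rad. Its origin is on the table under the middle of the box, 55 mm to the right of the dial axis; x away from the robot, y left. Its right part is the blade compartment under the lid.
- lock_lid (a joint): How far the lid is slid open, m, 0 shut to 0.058 fully open. The lid (aluminium plate, 83 x 102 x 4 mm, top 58 mm above the table) slides along the box's +x, away from the robot, with about 1.5 N of friction, and stays where it is left. Until the dial has caught, the lock holds it within about 3 mm of shut; over 20 N against the lock damages it.
- lid_grip (a point): Middle of the black grip bar on the lid: 10 mm thick along the box's x, 50 mm long along its y, rising from 58 to 79 mm above the table; this point is 70 mm above the table. Its front face is 5 mm towards the robot from this point. Keep above 60 mm beside it.
- blades_mid (a point): Centre of the white card box of blades, 54 x 85 x 22 mm, lying loose in the compartment under the lid (hidden until the lid is open).
- tape_mid (a point): Centre of the roll of masking tape, 102 mm across, 25 mm tall, flat on the table at the right front; bystander.
- pot_mid (a point): Centre of the red paint pot, 32 mm across, 42 mm tall, on the table to the right of the box; bystander.

How it is judged (in metres and radians):
At the end, for the whole second after the job is handed in: The lid is slid open by more than 50 mm of its 58 mm and at rest; the dial is left caught with its pointer in the green band (tip within 27 mm of the band's middle); the box of blades still lies in the compartment (value of joint lock_lid above 0.05 m and velocity of joint lock_lid below 0.005 m/s and horizontal distance between pointer_tip and green_mid below 0.027 m and z of blades_mid in the frame of lockbox between 0.01 and 0.03 m and horizontal distance between blades_mid and lockbox below 0.095 m); the robot touches nothing.
It fails at once if the dial is forced against the catch (over 15 N) (contact force between lock_spindle and lockbox above 15 N).
It fails at once if the lid is forced against the catch (over 20 N) (contact force between lock_lid and lockbox above 20 N).
It fails at once if the tape roll is shifted by over 30 mm (distance of tape_mid from where it was at the start of the episode above 0.03 m).
It fails at once if the paint pot is shifted by over 30 mm (distance of pot_mid from where it was at the start of the episode above 0.03 m).
It also fails if it takes over 72 s, if anything falls off the work surface, if the arm or the gripper's body presses on something with over 40 N, if the wrist force passes 120 N, or if a joint passes its speed limit or range.

## Working session

There is one attempt and no reset: what is moved stays moved. The work goes in short steps, Python scripts to look and compute and a tool call to move; the robot and the scene stay as the last step left them, time stands still between calls to the robot, and variables do not carry over. Pictures are saved under pics/ and viewed, at most 10 in all, crops included, and the job is handed in when it is done.

Besides the shell and the picture viewer there is one more tool, called after "Call:" as name(argument=value, ...), one argument or row to a line, values as JSON. apply_moves: Moves the arm, as the interface text tells. Its arguments: {"type":"object","properties":{"rows":{"type":"array"},"fingers":{"type":"number"},"grip_force":{"type":"number"}},"required":["rows"]}

```bash
mkdir -p pics
cat > h.py <<'E'
import numpy as np, cv2
from bench import sense, eyes, job, models
def ray_at_z(cam,u,v,z):
    c=eyes.get_calibration(cam);K=np.array(c["intrinsics"],float);D=np.array(c["D"],float);R=np.array(c["R"]);t=np.array(c["t"])
    p=cv2.undistortPoints(np.array([[[u,v]]],float),K,D)[0,0]
    d=R.T@np.array([p[0],p[1],1]);o=-R.T@t
    return o+d*(z-o[2])/d[2]
E
python3 - <<'E'
from h import *
s=sense();print({k:np.round(v,2).tolist() for k,v in s.items()})
for c in("top","scene"):
    im,d=eyes.snapshot(c);cv2.imwrite(f"pics/{c}0.png",im[:,:,::-1])
    k=eyes.get_calibration(c);print(c,-np.array(k["R"]).T@k["t"],np.array(k["intrinsics"])[0,0])
    for n in["dial_axis","crank_mid","pointer_tip","red_dot","blue_dot","green_mid","lockbox","lid_grip","tape_mid","pot_mid"]:
        r=models.place_of(n,c);print(n,[(np.round(x["xyz"],1).tolist(),round(x["confidence"],2)) for x in r[:2]])
print(sense()["time"])
E
```

```text
{'time': 0.0, 'joint_pos': [61.74, 7.52, 85.33, 0.0, 87.26, -4.89], 'qd': [-0.06, -0.01, 0.0, 0.07, -0.11, -0.0], 'joint_efforts': [0.0, -56.94, -50.06, 0.0, 0.01, 0.0], 'tool_pos': [237.67, 550.34, 230.24], 'tcp_rot': [-179.9, -0.01, 156.63], 'ft_force': [0.92, -0.56, -0.46], 'wrist_torque': [-0.01, -0.01, 0.02], 'grip_force': 0.0, 'finger_gap': 85.21}
top [357.11596375 -62.99419275 937.31634234] 506.79806789505454
dial_axis [([483.0, 144.1, 61.0], 0.55)]
crank_mid [([564.3, 142.0, 84.3], 0.59)]
pointer_tip [([489.6, 129.5, 71.4], 0.7)]
red_dot [([540.4, 85.9, 60.0], 0.64)]
blue_dot [([576.4, 116.6, 60.5], 0.64)]
green_mid [([477.6, 146.1, 62.1], 0.49)]
lockbox [([539.4, 82.4, 1.4], 0.68)]
lid_grip [([489.7, 16.1, 70.9], 0.87)]
tape_mid []
pot_mid [([523.3, -270.9, 20.1], 0.89), ([481.9, 144.8, 60.4], 0.66)]
scene [   9.20601465 -575.43184952  647.06714314] 598.9451646569298
dial_axis [([528.1, 137.6, 67.8], 0.74)]
crank_mid [([562.3, 136.3, 88.0], 0.61)]
pointer_tip [([484.0, 134.2, 69.6], 0.73)]
red_dot [([537.5, 85.6, 68.1], 0.94)]
blue_dot [([578.2, 117.7, 66.5], 0.88)]
green_mid [([479.5, 141.3, 59.8], 0.4)]
lockbox [([540.6, 84.8, 0.4], 0.6), ([482.1, 143.6, 60.0], 0.47)]
lid_grip [([490.6, 17.3, 69.8], 0.96)]
tape_mid [([374.6, -191.3, 14.8], 0.87), ([576.5, 119.2, 63.1], 0.32)]
pot_mid [([527.3, -268.0, 19.1], 0.97)]
1.1
```

View pics/top0.png

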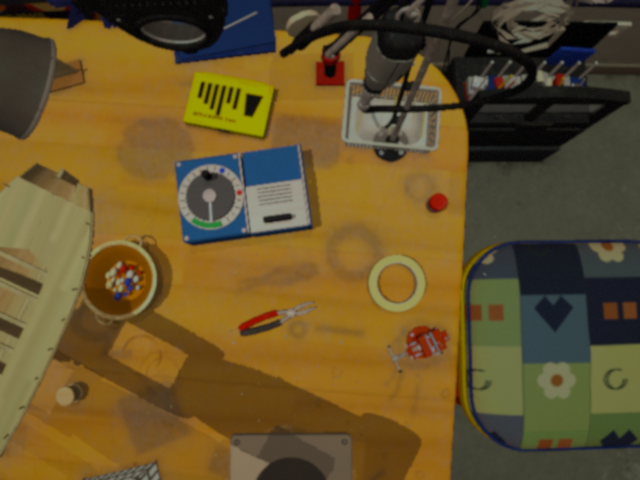

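View pics/scene0.png

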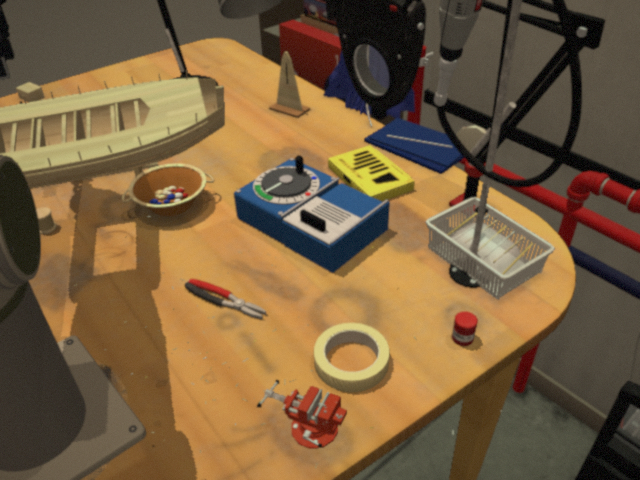

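The top view shows the box yawed about 7°, the dial near (210,195), the knob at (209,175), the pointer toward the robot, and green at the bottom of the plate. The scene view agrees, with the pot and tape well to the right. Next I'll refine by colour segmentation.

Run:
```python
from h import *
im=cv2.imread("pics/top0.png");hsv=cv2.cvtColor(im,cv2.COLOR_BGR2HSV)
cv2.imwrite("pics/crop.png",cv2.resize(im[140:250,165:320],None,fx=5,fy=5,interpolation=cv2.INTER_CUBIC))
H,S,V=[hsv[...,i].astype(int) for i in range(3)]
m=np.zeros(H.shape,bool);m[140:250,165:320]=1
roi=m.copy(); yy,xx=np.mgrid[:480,:640]; disc=(np.hypot(xx-211,yy-195)<36)
for n,mask in dict(red=disc&((H<8)|(H>172))&(S>110),green=disc&(H>40)&(H<85)&(S>90)).items():
    ys,xs=np.nonzero(mask);print(n,len(xs),xs.mean(),ys.mean(),ray_at_z("top",xs.mean(),ys.mean(),62).round(1))
box=m&(H>95)&(H<125)&(S>130)
c=max(cv2.findContours(cv2.morphologyEx(box.astype(np.uint8),cv2.MORPH_CLOSE,np.ones((3,3))),cv2.RETR_EXTERNAL,cv2.CHAIN_APPROX_NONE)[0],key=cv2.contourArea)
r=cv2.minAreaRect(c);print(r);P=cv2.boxPoints(r);print([ray_at_z("top",*p,60).round(1).tolist() for p in P])
# plate: non-blue within disc
pl=(disc&~((H>95)&(H<125)&(S>130))).astype(np.uint8)
n,l,st,ce=cv2.connectedComponentsWithStats(pl);i=1+np.argmax(st[1:,4]);cc=cv2.findContours((l==i).astype(np.uint8),0,1)[0]
h=cv2.convexHull(np.vstack(cc));e=cv2.fitEllipse(h);print("plate",e,ray_at_z("top",*e[0],62).round(1))
dk=(disc&(V<130)&(S<80)).astype(np.uint8);cc=cv2.findContours(dk,0,1)[0];e=cv2.fitEllipse(cv2.convexHull(np.vstack(cc)));print("dial",e,ray_at_z("top",*e[0],70).round(1))
```

```text
red 22 237.63636363636363 191.3181818181818 [537.6  88.5  62. ]
green 130 205.9923076923077 223.3 [481.3 143.7  62. ]
((270.3438415527344, 165.52130126953125), (32.021827697753906, 55.306339263916016), 82.23483276367188)
[[606.7, 84.1, 60.0], [619.1, -13.7, 60.0], [561.3, -21.3, 60.0], [549.0, 75.7, 60.0]]
plate ((211.15902709960938, 196.22450256347656), (66.69072723388672, 72.40904235839844), 74.75565338134766) [529.4 135.4  62. ]
dial ((211.38795471191406, 196.2430419921875), (65.3670425415039, 72.214599609375), 79.89440155029297) [527.8 133.2  70. ]
```

View pics/crop.png

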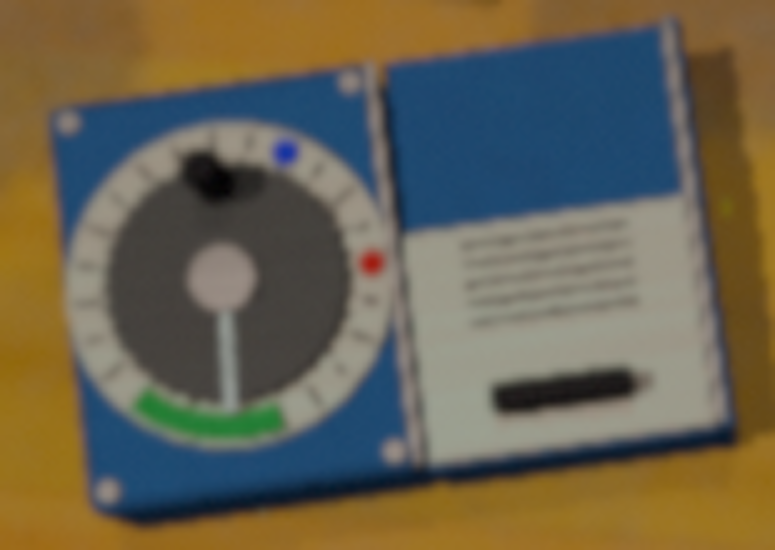

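Run:
```python
from h import *
f=lambda x,y,z:ray_at_z("top",165+(x+.5)/5-.5,140+(y+.5)/5-.5,z)[:2]
pc=f(230,284,62);r=f(372,263,62);b=f(285,153,62);g=f(210,420,62);tip=f(230,408,70);kt=f(199,163,103);kb=f(218,188,71);hub=f(222,278,74)
print("plate",pc,"red",r,"blue",b,"green",g,"tip",tip,"knobtop",kt,"knobbase",kb,"hub",hub,sep="\n")
for n,p in(("red",r),("blue",b),("green",g),("tip",tip),("knob",kt)):
    d=p-pc;print(n,np.hypot(*d),np.degrees(np.arctan2(d[1],d[0])))
v=b-r;rot=lambda a:np.array([[np.cos(a),-np.sin(a)],[np.sin(a),np.cos(a)]])
print("tri",r+rot(np.pi/3)@v,np.hypot(*v))
c=[f(52,108,60),f(722,440,60),f(92,512,60),f(672,18,60)]
print(c,np.mean(c,0));print("grip",f(565,390,79))
```

```text
plate
[529.06088968 136.36369021]
red
[535.96831781  86.10522373]
blue
[576.0265002  117.55004124]
green
[480.72553873 142.63884025]
tip
[483.73111709 133.8225385 ]
knobtop
[562.73136914 138.33417489]
knobbase
[561.5561128  139.15779356]
hub
[528.8594717  136.47276808]
red 50.73091775093212 -82.1744043378837
blue 50.59369484968848 -21.830224794427966
green 48.740985418731135 172.60293294363527
tip 45.40094421198371 -176.79140160813708
knob 33.728089136610954 3.349278984296254
tri [528.76539822 136.51903607] 50.92577465989222
[array([594.2390872 , 202.19271169]), array([472.1623064 , -36.81784622]), array([448.88873611, 184.34154525]), array([624.03051921, -19.84620161])] [534.83016223  82.46755228]
grip [487.46557113  16.34292848]
```

Call:
apply_moves(
  rows=[
    [0,0,0,0,0,-0.108],
    [0,0,0,0,0,-0.108],
    [0,0,0,0,0,-0.108],
    [0,0,0,0,0,-0.108],
    [0,0,0,0,0,-0.108],
  ],
  fingers=60,
  grip_force=30,
)

```text
time: 1.72
tool_pos: [237.9, 550.8, 231.3]
tcp_rot: [180.0, -0.0, -172.2]
ft_force: [0.6, 0.5, 0.3]
finger_gap: 59.7
grip_force: 0.0
```

Call:
apply_moves(
  rows=[
    [-26.7,-45.1,0,0,0,0],
    [-26.7,-45.1,0,0,0,0],
    [-26.7,-45.1,0,0,0,0],
    [-26.7,-45.1,0,0,0,0],
    [-26.7,-45.1,0,0,0,0],
  ],
)

```text
time: 2.35
tool_pos: [400.9, 343.5, 231.5]
tcp_rot: [180.0, 0.0, -172.4]
ft_force: [0.7, 1.7, 0.1]
finger_gap: 60.1
grip_force: 0.0
```

Call:
apply_moves(
  rows=[
    [-26.7,-45.1,0,0,0,0],
    [-26.7,-45.1,0,0,0,0],
    [-26.7,-45.1,0,0,0,0],
    [-26.7,-45.1,0,0,0,0],
    [-26.7,-45.1,0,0,0,0],
  ],
)

```text
time: 2.98
tool_pos: [563.0, 137.4, 231.5]
tcp_rot: [180.0, 0.0, -172.4]
ft_force: [0.3, 1.2, -0.1]
finger_gap: 60.1
grip_force: 0.0
```

Call:
apply_moves(
  rows=[
    [1.1,1,30.5,0,0,0],
    [0,0,30.5,0,0,0],
    [0,0,30.5,0,0,0],
    [0,0,30.5,0,0,0],
    [0,0,30.5,0,0,0],
  ],
)

```text
time: 3.6
tool_pos: [560.9, 139.7, 77.9]
tcp_rot: [-180.0, 0.0, -172.4]
ft_force: [0.7, -0.6, -0.4]
finger_gap: 60.0
grip_force: 0.0
```

Call:
apply_moves(
  rows=[
    [0,0,0,0,0,0],
    [0,0,0,0,0,0],
    [0,0,0,0,0,0],
    [0,0,0,0,0,0],
    [0,0,0,0,0,0],
  ],
  fingers=5,
  grip_force=30,
)

```text
time: 4.22
tool_pos: [562.2, 139.9, 80.7]
tcp_rot: [-180.0, 0.2, -172.4]
ft_force: [-0.7, -0.5, 6.9]
finger_gap: 13.6
grip_force: 30.3
```

Run:
```python
from h import *
s=sense();print({k:np.round(v,2).tolist() for k,v in s.items() if k in("time","tool_pos","ft_force","finger_gap","grip_force","joint_pos")})
im,d=eyes.snapshot("scene");cv2.imwrite("pics/g.png",cv2.resize(im[60:280,180:440,::-1],None,fx=3,fy=3)[:600])
```

```text
{'time': 4.22, 'joint_pos': [8.91, 11.1, 97.49, -0.01, 71.23, -88.66], 'tool_pos': [562.18, 139.94, 80.69], 'ft_force': [-0.71, -0.45, 6.88], 'grip_force': 30.27, 'finger_gap': 13.63}
```

View pics/g.png

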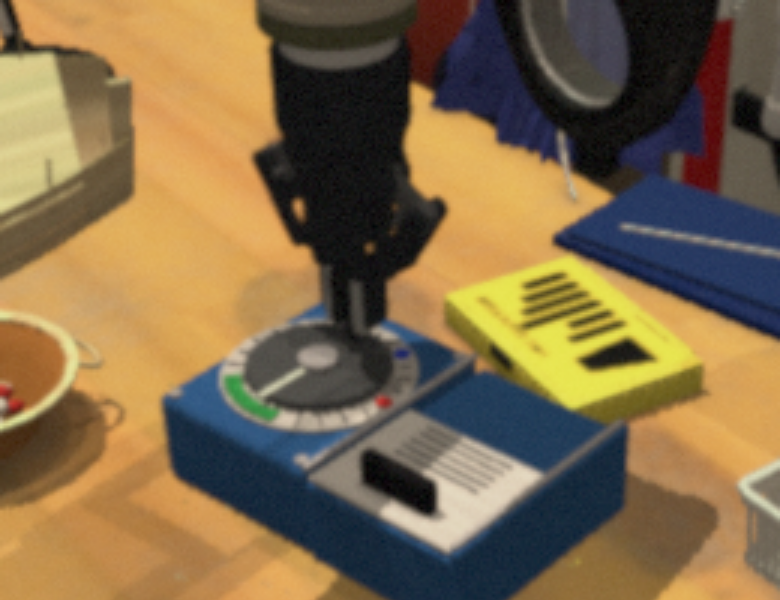

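The picture shows the fingers closed on the knob, the pointer toward green, and red and blue visible. The gap of 13.6 mm fits a 15 mm knob. I'll start clockwise in 15° rows, lifting 3 mm.

Call:
apply_moves(
  rows=[
    [0.4,-7.9,-3,0,0,0],
    [3.3,-7.96,0,0,0,0],
    [5.24,-6.83,0,0,0,0],
    [6.83,-5.24,0,0,0,0],
    [7.96,-3.3,0,0,0,0],
  ],
)

```text
time: 4.9
tool_pos: [540.5, 105.2, 81.1]
tcp_rot: [-180.0, -0.1, -172.4]
ft_force: [1.4, 1.8, -8.8]
finger_gap: 13.8
grip_force: 30.4
```

Call:
apply_moves(
  rows=[
    [8.54,-1.12,1.5,0,0,0],
    [8.54,1.12,0,0,0,0],
    [7.96,3.3,0,0,0,0],
    [6.83,5.24,0,0,0,0],
    [5.24,6.83,0,0,0,0],
  ],
)

```text
time: 5.52
tool_pos: [502.7, 116.5, 80.9]
tcp_rot: [-180.0, 0.1, -172.4]
ft_force: [5.6, 2.2, -1.8]
finger_gap: 13.9
grip_force: 31.0
```

Call:
apply_moves(
  rows=[
    [3.3,7.96,0,0,0,0],
    [1.12,8.54,0,0,0,0],
    [-1.12,8.54,0,0,0,0],
    [-3.3,7.96,0,0,0,0],
    [-5.24,6.83,0,0,0,0],
  ],
)

```text
time: 6.15
tool_pos: [502.7, 156.1, 80.7]
tcp_rot: [-179.9, -0.0, -172.4]
ft_force: [2.9, -7.3, 3.0]
finger_gap: 13.6
grip_force: 31.5
```

Call:
apply_moves(
  rows=[
    [-6.83,5.24,0,0,0,0],
    [-7.96,3.3,0,0,0,0],
    [-8.54,1.12,0,0,0,0],
    [-8.54,-1.12,0,0,0,0],
    [-7.96,-3.3,0,0,0,0],
  ],
)

```text
time: 6.78
tool_pos: [540.7, 167.4, 80.7]
tcp_rot: [180.0, -0.1, -172.4]
ft_force: [-5.9, -2.1, 8.6]
finger_gap: 13.4
grip_force: 32.0
```

Call:
apply_moves(
  rows=[
    [-6.83,-5.24,-1,0,0,0],
    [-5.24,-6.83,0,0,0,0],
    [-3.3,-7.96,0,0,0,0],
    [-1.12,-8.54,0,0,0,0],
    [1.12,-8.54,0,0,0,0],
  ],
)

```text
time: 7.4
tool_pos: [562.1, 133.0, 80.9]
tcp_rot: [179.9, 0.1, -172.4]
ft_force: [4.0, 5.9, -3.2]
finger_gap: 13.4
grip_force: 30.9
```

Call:
apply_moves(
  rows=[
    [3.3,-7.96,0,0,0,0],
    [5.24,-6.83,0,0,0,0],
    [6.83,-5.24,0,0,0,0],
    [7.96,-3.3,0,0,0,0],
    [8.54,-1.12,0,0,0,0],
  ],
)

```text
time: 8.02
tool_pos: [533.5, 103.5, 80.9]
tcp_rot: [180.0, 0.1, -172.4]
ft_force: [5.1, 3.6, -3.8]
finger_gap: 13.9
grip_force: 30.8
```

Call:
apply_moves(
  rows=[
    [8.54,1.12,0,0,0,0],
    [7.96,3.3,0,0,0,0],
    [6.83,5.24,0,0,0,0],
    [5.24,6.83,0,0,0,0],
    [3.3,7.96,0,0,0,0],
  ],
)

```text
time: 8.65
tool_pos: [498.9, 123.1, 80.9]
tcp_rot: [-179.9, 0.1, -172.4]
ft_force: [8.2, -2.7, -8.1]
finger_gap: 13.6
grip_force: 30.6
```

Call:
apply_moves(
  rows=[
    [1.12,8.54,0,0,0,0],
    [-1.12,8.54,0,0,0,0],
    [-3.3,7.96,0,0,0,0],
    [-5.24,6.83,0,0,0,0],
    [-6.83,5.24,0,0,0,0],
  ],
)

```text
time: 9.28
tool_pos: [507.9, 161.5, 80.8]
tcp_rot: [-179.9, -0.1, -172.4]
ft_force: [-1.5, -6.4, 3.0]
finger_gap: 13.8
grip_force: 31.5
```

Call:
apply_moves(
  rows=[
    [-7.96,3.3,0,0,0,0],
    [-8.54,1.12,0,0,0,0],
    [0,0,0,0,0,0],
    [0,0,0,0,0,0],
    [0,0,0,0,0,0],
  ],
)

```text
time: 9.9
tool_pos: [524.0, 168.8, 80.9]
tcp_rot: [180.0, -0.0, -172.4]
ft_force: [0.6, -0.4, -1.8]
finger_gap: 13.5
grip_force: 31.1
```

Run:
```python
from h import *
print(np.mean([sense()["tool_pos"] for _ in range(5)],0),sense()["ft_force"])
a,_=eyes.snapshot("scene");b,_=eyes.snapshot("top")
cv2.imwrite("pics/s1.png",a[...,::-1]);cv2.imwrite("pics/t1.png",b[...,::-1])
A=cv2.resize(a[140:220,230:330],(400,320),interpolation=2);B=cv2.resize(b[155:239,165:270],(400,320),interpolation=2)
cv2.imwrite("pics/r1.png",np.hstack([A,B])[...,::-1])
for c in("scene","top"):
    for n in("pointer_tip","crank_mid"):
        for x in models.place_of(n,c)[:2]:print(c,n,np.round(x["xyz"],1),x["confidence"])
```

```text
[523.99874627 168.80995442  80.90316691] [ 0.56043099 -0.44049576 -1.80623127]
scene pointer_tip [540.5  91.2  69.4] 0.97
scene crank_mid [527.3 166.2  84.4] 0.61
scene crank_mid [ 526.4 -267.5   20.5] 0.46
```

View pics/r1.png

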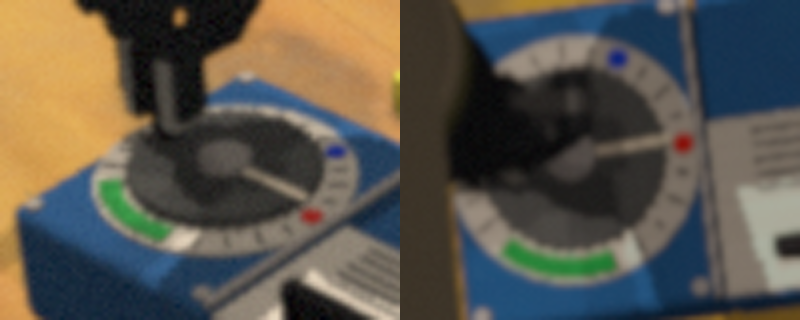

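The pointer sits on the red dot, within about 1°, in both views. Now anticlockwise 420°.

Call:
apply_moves(
  rows=[
    [8.54,-1.12,0,0,0,0],
    [7.96,-3.3,0,0,0,0],
    [6.83,-5.24,0,0,0,0],
    [5.24,-6.83,0,0,0,0],
    [3.3,-7.96,0,0,0,0],
  ],
)

```text
time: 10.82
tool_pos: [496.3, 140.0, 81.1]
tcp_rot: [-180.0, 0.1, -172.4]
ft_force: [12.3, 1.8, -15.7]
finger_gap: 14.0
grip_force: 29.8
```

Call:
apply_moves(
  rows=[
    [1.12,-8.54,0,0,0,0],
    [-1.12,-8.54,0,0,0,0],
    [-3.3,-7.96,0,0,0,0],
    [-5.24,-6.83,0,0,0,0],
    [-6.83,-5.24,0,0,0,0],
  ],
)

```text
time: 11.45
tool_pos: [515.0, 106.3, 80.9]
tcp_rot: [179.9, -0.1, -172.4]
ft_force: [-0.2, 7.5, -6.8]
finger_gap: 13.7
grip_force: 30.8
```

Call:
apply_moves(
  rows=[
    [-7.96,-3.3,0,0,0,0],
    [-8.54,-1.12,0,0,0,0],
    [-8.54,1.12,0,0,0,0],
    [-7.96,3.3,0,0,0,0],
    [-6.83,5.24,0,0,0,0],
  ],
)

```text
time: 12.08
tool_pos: [555.4, 116.0, 81.0]
tcp_rot: [-180.0, -0.0, -172.4]
ft_force: [-3.0, -2.3, -7.0]
finger_gap: 13.8
grip_force: 30.7
```

Call:
apply_moves(
  rows=[
    [-5.24,6.83,0,0,0,0],
    [-3.3,7.96,0,0,0,0],
    [-1.12,8.54,0,0,0,0],
    [1.12,8.54,0,0,0,0],
    [3.3,7.96,0,0,0,0],
  ],
)

```text
time: 12.7
tool_pos: [555.4, 156.6, 81.1]
tcp_rot: [-180.0, 0.1, -172.4]
ft_force: [1.1, -5.7, -9.9]
finger_gap: 13.4
grip_force: 30.4
```

Call:
apply_moves(
  rows=[
    [5.24,6.83,0,0,0,0],
    [6.83,5.24,0,0,0,0],
    [7.96,3.3,0,0,0,0],
    [8.54,1.12,0,0,0,0],
    [8.54,-1.12,0,0,0,0],
  ],
)

```text
time: 13.32
tool_pos: [516.3, 166.8, 81.1]
tcp_rot: [-180.0, 0.1, -172.4]
ft_force: [8.1, -5.6, -14.1]
finger_gap: 13.6
grip_force: 30.0
```

Call:
apply_moves(
  rows=[
    [7.96,-3.3,0,0,0,0],
    [6.83,-5.24,0,0,0,0],
    [5.24,-6.83,0,0,0,0],
    [0,0,0,0,0,0],
    [0,0,0,0,0,0],
  ],
)

```text
time: 13.95
tool_pos: [498.6, 148.6, 81.1]
tcp_rot: [-180.0, 0.1, -172.4]
ft_force: [5.5, -4.2, -13.4]
finger_gap: 13.7
grip_force: 30.0
```

Run:
```python
from h import *
print(np.mean([sense()["tool_pos"] for _ in range(5)],0),sense()["ft_force"])
a,_=eyes.snapshot("scene");b,_=eyes.snapshot("top")
A=cv2.resize(a[140:220,230:330],(400,320),interpolation=2);B=cv2.resize(b[155:239,165:270],(400,320),interpolation=2)
cv2.imwrite("pics/r2.png",np.hstack([A,B])[...,::-1])
for x in models.place_of("pointer_tip","scene")[:2]:print(np.round(x["xyz"],1),x["confidence"])
```

```text
[498.61468106 148.64530402  81.10675705] [  5.45347575  -4.18683577 -13.38451108]
[574.6 118.7  67.6] 0.65
```

View pics/r2.png

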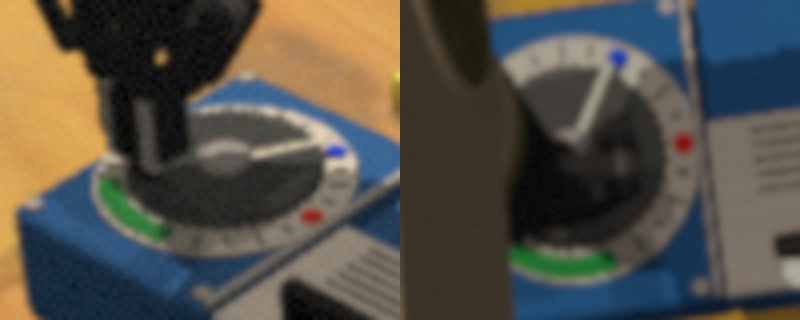

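Run:
```python
from h import *
g=lambda X,Y,z:ray_at_z("top",165+(X-400+.5)*.2625-.5,155+(Y+.5)*.2625-.5,z)[:2]
ax=np.array([528.9,136.4])
im=cv2.imread("pics/r2.png")[:,400:];h=cv2.cvtColor(im,cv2.COLOR_BGR2HSV);m=(h[...,2]>130)&(h[...,1]<90);yy,xx=np.mgrid[:320,:400]
m&=(xx>175)&(xx<212)&(yy>72)&(yy<132)
ys,xs=np.nonzero(m);P=np.array([g(x+400,y,70) for x,y in zip(xs,ys)]);print(len(P))
d=P.mean(0)-ax;print("about axis",np.hypot(*d),np.degrees(np.arctan2(d[1],d[0])))
v=np.linalg.svd(P-P.mean(0),full_matrices=False)[2][0];v*=np.sign(v[0]);print("line",np.degrees(np.arctan2(v[1],v[0])))
for n,X,Y in(("blue",618,59),("red",683,143)):
    d=g(X,Y,62)-ax;print(n,np.hypot(*d),np.degrees(np.arctan2(d[1],d[0])))
```

```text
551
about axis 27.162393356981003 -20.42786945274071
line -22.607500082293537
blue 51.05778342506756 -22.216082884605836
red 50.65413206392966 -81.9127918407506
```

The pointer is on blue: its line measures -22.6° against the dot at -22.2°. Now clockwise, fast for 130°.

Call:
apply_moves(
  rows=[
    [-5.24,6.83,1,0,0,0],
    [-6.83,5.24,0,0,0,0],
    [-7.96,3.3,0,0,0,0],
    [-8.54,1.12,0,0,0,0],
    [-8.54,-1.12,0,0,0,0],
  ],
)

```text
time: 14.72
tool_pos: [533.0, 169.3, 80.9]
tcp_rot: [-180.0, -0.0, -172.4]
ft_force: [-4.4, -6.4, 0.2]
finger_gap: 13.8
grip_force: 31.3
```

Call:
apply_moves(
  rows=[
    [-7.96,-3.3,0,0,0,0],
    [-6.83,-5.24,0,0,0,0],
    [-5.24,-6.83,0,0,0,0],
    [-1.33,-2.55,0,0,0,0],
    [-1.1,-2.66,0,0,0,0],
  ],
)

```text
time: 15.35
tool_pos: [558.3, 152.1, 80.9]
tcp_rot: [179.9, 0.1, -172.4]
ft_force: [-3.5, 2.8, -0.8]
finger_gap: 13.8
grip_force: 31.4
```

Call:
apply_moves(
  rows=[
    [-0.2,-0.5,0,0,0,0],
    [-0.2,-0.5,0,0,0,0],
    [-0.2,-0.5,0,0,0,0],
    [-0.2,-0.5,0,0,0,0],
    [-0.2,-0.5,0,0,0,0],
  ],
)

```text
time: 15.98
tool_pos: [559.7, 149.2, 80.8]
tcp_rot: [180.0, 0.1, -172.4]
ft_force: [-2.0, 2.3, 3.7]
finger_gap: 13.4
grip_force: 31.7
```

Call:
apply_moves(
  rows=[
    [-0.12,-0.48,0,0,0,0],
    [-0.12,-0.48,0,0,0,0],
    [-0.12,-0.48,0,0,0,0],
    [-0.11,-0.48,0,0,0,0],
    [-0.1,-0.49,0,0,0,0],
  ],
)

```text
time: 16.6
tool_pos: [560.6, 146.9, 80.7]
tcp_rot: [180.0, 0.1, -172.4]
ft_force: [-1.4, 2.3, 4.9]
finger_gap: 13.8
grip_force: 31.9
```

Call:
apply_moves(
  rows=[
    [-0.09,-0.49,-0.5,0,0,0],
    [-0.09,-0.49,0,0,0,0],
    [-0.08,-0.49,0,0,0,0],
    [-0.07,-0.49,0,0,0,0],
    [-0.06,-0.5,0,0,0,0],
  ],
)

```text
time: 17.23
tool_pos: [561.2, 144.4, 80.9]
tcp_rot: [180.0, 0.0, -172.4]
ft_force: [3.8, 2.8, 0.8]
finger_gap: 13.9
grip_force: 31.5
```

Call:
apply_moves(
  rows=[
    [-0.05,-0.5,0,0,0,0],
    [-0.05,-0.5,0,0,0,0],
    [-0.04,-0.5,0,0,0,0],
    [-0.03,-0.5,0,0,0,0],
    [-0.02,-0.5,0,0,0,0],
  ],
)

```text
time: 17.85
tool_pos: [561.7, 141.8, 80.9]
tcp_rot: [-180.0, 0.0, -172.4]
ft_force: [5.3, 1.3, -0.3]
finger_gap: 13.8
grip_force: 31.4
```

Call:
apply_moves(
  rows=[
    [-0.02,-0.5,0,0,0,0],
    [-0.01,-0.5,0,0,0,0],
    [0,-0.5,0,0,0,0],
    [0,-0.5,0,0,0,0],
    [0.01,-0.5,0,0,0,0],
  ],
)

```text
time: 18.48
tool_pos: [562.1, 139.2, 80.9]
tcp_rot: [-180.0, 0.0, -172.4]
ft_force: [4.9, 1.3, -0.6]
finger_gap: 13.7
grip_force: 31.4
```

Call:
apply_moves(
  rows=[
    [0.02,-0.5,0,0,0,0],
    [0.02,-0.5,0,0,0,0],
    [0.03,-0.5,0,0,0,0],
    [0.04,-0.5,0,0,0,0],
    [0.05,-0.5,0,0,0,0],
  ],
)

```text
time: 19.1
tool_pos: [562.2, 137.3, 80.9]
tcp_rot: [180.0, 0.0, -172.4]
ft_force: [4.2, 4.4, 0.3]
finger_gap: 13.7
grip_force: 31.4
```

Call:
apply_moves(
  rows=[
    [0.05,-0.5,0,0,0,0],
    [0.06,-0.5,0,0,0,0],
    [0,0,0,0,0,0],
    [0,0,0,0,0,0],
    [0,0,0,0,0,0],
  ],
)

```text
time: 19.73
tool_pos: [562.2, 136.6, 80.9]
tcp_rot: [179.9, 0.0, -172.4]
ft_force: [5.4, 5.4, -0.2]
finger_gap: 13.4
grip_force: 31.3
```

Call:
apply_moves(
  rows=[
    [0.05,-0.4,0,0,0,0],
    [0.05,-0.4,0,0,0,0],
    [0,0,0,0,0,0],
    [0,0,0,0,0,0],
    [0,0,0,0,0,0],
  ],
)

```text
time: 20.35
tool_pos: [562.2, 136.1, 80.9]
tcp_rot: [179.9, 0.1, -172.4]
ft_force: [4.8, 6.9, -1.1]
finger_gap: 13.5
grip_force: 31.3
```

Call:
apply_moves(
  rows=[
    [0.05,-0.4,0,0,0,0],
    [0.05,-0.4,0,0,0,0],
    [0,0,0,0,0,0],
    [0,0,0,0,0,0],
    [0,0,0,0,0,0],
  ],
)

```text
time: 20.98
tool_pos: [562.2, 135.7, 80.9]
tcp_rot: [179.9, 0.1, -172.4]
ft_force: [5.0, 8.3, -0.8]
finger_gap: 13.6
grip_force: 31.3
```

Steady rise of about 3 N per mm: the dial has caught. Ease back, release and rise.

Call:
apply_moves(
  rows=[
    [0,0.4,0,0,0,0],
    [0,0.4,0,0,0,0],
    [0,0.4,0,0,0,0],
    [0,0.4,0,0,0,0],
    [0,0,0,0,0,0],
  ],
)

```text
time: 21.6
tool_pos: [562.2, 136.5, 80.9]
tcp_rot: [180.0, 0.1, -172.4]
ft_force: [5.9, 4.8, -1.9]
finger_gap: 13.8
grip_force: 31.3
```

Call:
apply_moves(
  rows=[
    [0,0,0,0,0,0],
    [0,0,0,0,0,0],
    [0,0,-5,0,0,0],
    [0,0,-25,0,0,0],
    [0,0,-50,0,0,0],
  ],
  fingers=40,
)

```text
time: 22.22
tool_pos: [559.6, 135.4, 159.1]
tcp_rot: [-180.0, -0.3, -172.4]
ft_force: [1.0, 1.0, -0.4]
finger_gap: 40.2
grip_force: 0.0
```

Call:
apply_moves(
  rows=[
    [24,-22,0,0,0,0],
    [24,-22,0,0,0,0],
    [24,-22,0,0,0,0],
    [24,-22,0,0,0,0],
    [24,-22,0,0,0,0],
  ],
  fingers=0,
)

```text
time: 22.85
tool_pos: [456.5, 10.3, 161.1]
tcp_rot: [-180.0, -0.0, -172.4]
ft_force: [-0.3, -0.5, -0.3]
finger_gap: -0.2
grip_force: 0.0
```

Run:
```python
from h import *
s=sense();print(s["time"],s["tool_pos"],s["finger_gap"],s["ft_force"])
a,_=eyes.snapshot("scene");b,_=eyes.snapshot("top")
for c in("scene","top"):
  for n in("lid_grip","pointer_tip"):
    for x in models.place_of(n,c)[:1]:print(c,n,np.round(x["xyz"],1),x["confidence"])
cv2.imwrite("pics/l1.png",cv2.resize(a[100:280,200:440],(800,600))[...,::-1])
```

```text
22.85 [456.45952093  10.25019892 161.08226901] -0.15571021764609014 [-0.3151407  -0.46246519 -0.34255711]
scene lid_grip [494.4  18.   72.3] 0.75
scene pointer_tip [486.5 136.9  65. ] 0.69
top pointer_tip [ 521.2 -274.3   20. ] 0.54
```

View pics/l1.png

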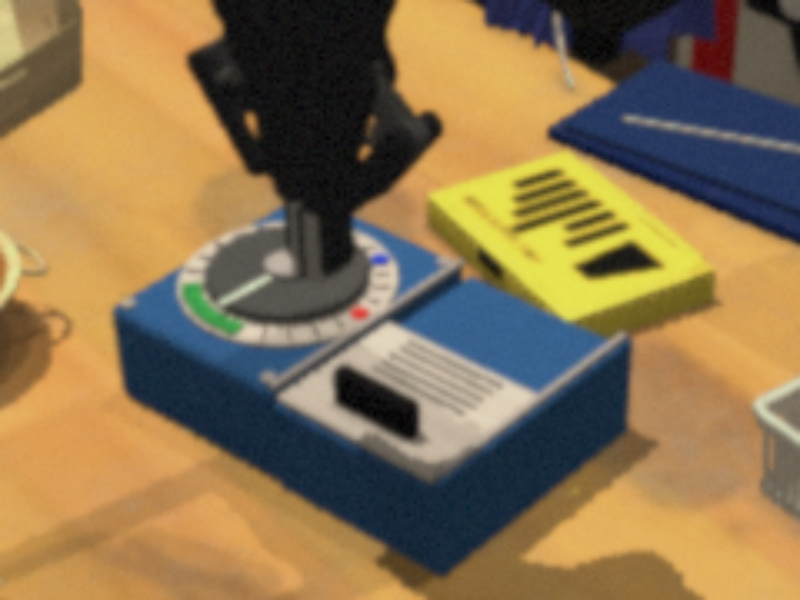

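Lid shut, pointer in green, and the fingers are shown above the box in front of the bar. I'll descend and then push slowly.

Call:
apply_moves(
  rows=[
    [0,2,18.8,0,0,0],
    [0,0,18.8,0,0,0],
    [0,0,18.8,0,0,0],
    [0,0,18.8,0,0,0],
    [0,0,18.8,0,0,0],
  ],
)

```text
time: 23.78
tool_pos: [457.5, 13.8, 66.2]
tcp_rot: [180.0, -0.0, -172.4]
ft_force: [0.4, -1.1, 0.1]
finger_gap: -0.2
grip_force: 0.0
```

Call:
apply_moves(
  rows=[
    [-3,0,0,0,0,0],
    [-3,0,0,0,0,0],
    [-3,0,0,0,0,0],
    [-2,0,0,0,0,0],
    [-1,0,0,0,0,0],
  ],
)

```text
time: 24.4
tool_pos: [469.3, 14.6, 67.1]
tcp_rot: [-180.0, 0.0, -172.4]
ft_force: [-1.2, -0.5, 0.8]
finger_gap: 0.1
grip_force: 0.0
```

Call:
apply_moves(
  rows=[
    [-1,0,0,0,0,0],
    [-1,0,0,0,0,0],
    [-1,0,0,0,0,0],
    [-1,0,0,0,0,0],
    [-1,0,0,0,0,0],
  ],
)

```text
time: 25.02
tool_pos: [474.0, 15.3, 66.8]
tcp_rot: [-180.0, -0.0, -172.4]
ft_force: [-0.4, 0.9, 0.1]
finger_gap: -0.1
grip_force: 0.0
```

Call:
apply_moves(
  rows=[
    [-0.8,0,0,0,0,0],
    [-0.8,0,0,0,0,0],
    [-0.8,0,0,0,0,0],
    [-0.8,0,0,0,0,0],
    [-0.8,0,0,0,0,0],
  ],
)

```text
time: 25.65
tool_pos: [477.8, 15.8, 66.7]
tcp_rot: [180.0, -0.0, -172.4]
ft_force: [-1.7, 0.1, 0.4]
finger_gap: 0.6
grip_force: 0.8
```

Call:
apply_moves(
  rows=[
    [-0.4,0,0,0,0,0],
    [-0.4,0,0,0,0,0],
    [-0.4,0,0,0,0,0],
    [-0.4,0,0,0,0,0],
    [-0.4,0,0,0,0,0],
  ],
)

```text
time: 26.28
tool_pos: [479.9, 16.1, 66.8]
tcp_rot: [-180.0, -0.0, -172.4]
ft_force: [-0.5, -0.3, 0.1]
finger_gap: -0.0
grip_force: 0.8
```

Call:
apply_moves(
  rows=[
    [-0.6,0,0,0,0,0],
    [-0.6,0,0,0,0,0],
    [-0.6,0,0,0,0,0],
    [-0.6,0,0,0,0,0],
    [-0.6,0,0,0,0,0],
  ],
)

```text
time: 26.9
tool_pos: [482.8, 16.5, 66.7]
tcp_rot: [-180.0, -0.0, -172.4]
ft_force: [-1.1, -1.6, -0.5]
finger_gap: -0.1
grip_force: 0.8
```

Run:
```python
from h import *
s=sense();print(s["time"],s["tool_pos"],s["finger_gap"],s["ft_force"])
a,_=eyes.snapshot("scene")
cv2.imwrite("pics/l2.png",cv2.resize(a[100:280,200:440],(800,600))[...,::-1])
for x in models.place_of("lid_grip","scene")[:1]:print(np.round(x["xyz"],1),x["confidence"])
```

```text
26.9 [482.84499115  16.46931708  66.74481435] -0.05895978058744701 [-1.0818261  -1.64820866 -0.52191847]
[499.7  18.9  70.1] 0.69
```

View pics/l2.png

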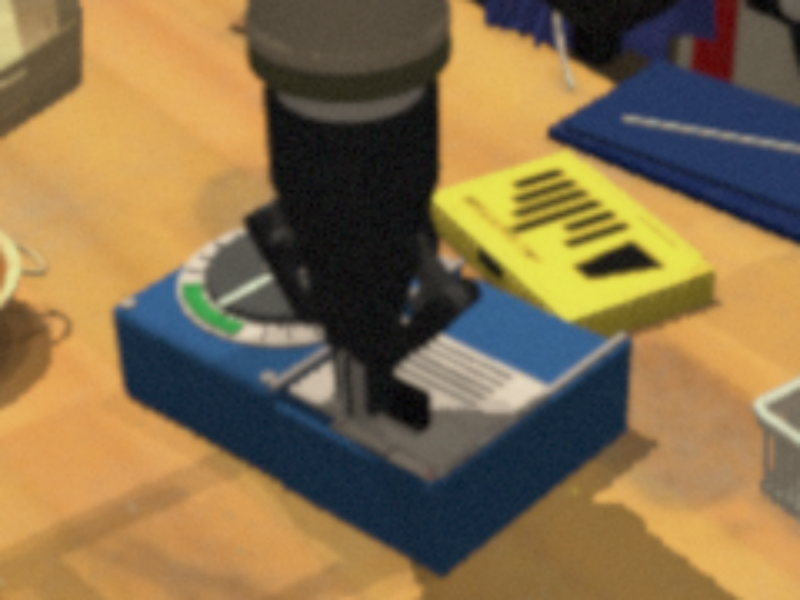

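The lid has moved about 9 mm with roughly 1 N, which is past the lock play, so it is unlocked. I'll keep pushing.

Call:
apply_moves(
  rows=[
    [-4,0,0,0,0,0],
    [-4,0,0,0,0,0],
    [-4,0,0,0,0,0],
    [-4,0,0,0,0,0],
    [-4,0,0,0,0,0],
  ],
)

```text
time: 27.62
tool_pos: [502.9, 19.2, 66.7]
tcp_rot: [-180.0, -0.0, -172.4]
ft_force: [-1.5, -0.1, -0.2]
finger_gap: 0.4
grip_force: 0.8
```

Call:
apply_moves(
  rows=[
    [-4,0,0,0,0,0],
    [-4,0,0,0,0,0],
    [-4,0,0,0,0,0],
    [-3,0,0,0,0,0],
    [-2,0,0,0,0,0],
  ],
)

```text
time: 28.25
tool_pos: [519.7, 21.4, 66.8]
tcp_rot: [-180.0, 0.0, -172.4]
ft_force: [-1.5, -0.1, -1.4]
finger_gap: -0.1
grip_force: 0.8
```

Call:
apply_moves(
  rows=[
    [-1,0,0,0,0,0],
    [-1,0,0,0,0,0],
    [-1,0,0,0,0,0],
    [-1,0,0,0,0,0],
    [-1,0,0,0,0,0],
  ],
)

```text
time: 28.88
tool_pos: [524.5, 22.0, 66.8]
tcp_rot: [-180.0, 0.0, -172.4]
ft_force: [-1.2, -0.9, -1.0]
finger_gap: 0.4
grip_force: 0.8
```

Call:
apply_moves(
  rows=[
    [-0.8,0,0,0,0,0],
    [-0.8,0,0,0,0,0],
    [-0.8,0,0,0,0,0],
    [0,0,0,0,0,0],
    [0,0,0,0,0,0],
  ],
)

```text
time: 29.5
tool_pos: [527.0, 22.4, 66.9]
tcp_rot: [180.0, 0.0, -172.4]
ft_force: [-1.6, -0.1, -1.5]
finger_gap: 0.0
grip_force: 0.4
```

Call:
apply_moves(
  rows=[
    [-0.4,0,0,0,0,0],
    [-0.4,0,0,0,0,0],
    [-0.4,0,0,0,0,0],
    [-0.4,0,0,0,0,0],
    [0,0,0,0,0,0],
  ],
)

```text
time: 30.12
tool_pos: [528.5, 22.6, 66.8]
tcp_rot: [180.0, 0.0, -172.4]
ft_force: [-1.5, 0.6, 1.3]
finger_gap: 0.2
grip_force: 0.6
```

Call:
apply_moves(
  rows=[
    [-0.4,0,0,0,0,0],
    [-0.4,0,0,0,0,0],
    [-0.4,0,0,0,0,0],
    [-0.4,0,0,0,0,0],
    [0,0,0,0,0,0],
  ],
)

```text
time: 30.75
tool_pos: [530.1, 22.8, 66.8]
tcp_rot: [-180.0, 0.0, -172.4]
ft_force: [-1.4, -1.2, 0.5]
finger_gap: -0.1
grip_force: 0.5
```

Run:
```python
from h import *
a,_=eyes.snapshot("scene")
for n in("lid_grip","lockbox","blades_mid","pointer_tip"):
  for x in models.place_of(n,"scene")[:1]:print(n,np.round(x["xyz"],1),x["confidence"])
```

```text
blades_mid [517.6  25.4  14. ] 0.67
```

Call:
apply_moves(
  rows=[
    [-0.4,0,0,0,0,0],
    [-0.4,0,0,0,0,0],
    [-0.4,0,0,0,0,0],
    [0,0,0,0,0,0],
    [0,0,0,0,0,0],
  ],
)

```text
time: 31.62
tool_pos: [531.3, 22.9, 66.8]
tcp_rot: [-180.0, 0.0, -172.4]
ft_force: [-1.6, 0.7, 0.7]
finger_gap: 0.1
grip_force: 0.5
```

Call:
apply_moves(
  rows=[
    [-0.4,0,0,0,0,0],
    [-0.4,0,0,0,0,0],
    [0,0,0,0,0,0],
    [0,0,0,0,0,0],
    [0,0,0,0,0,0],
  ],
)

```text
time: 32.25
tool_pos: [531.8, 23.0, 66.8]
tcp_rot: [-180.0, -0.0, -172.4]
ft_force: [-4.0, -0.9, 3.4]
finger_gap: -0.1
grip_force: 1.8
```

The end stop is reached: force rises to 4 N at about 58 mm of travel. I'll back off, rise and check.

Call:
apply_moves(
  rows=[
    [3,0,0,0,0,0],
    [12,0,0,0,0,0],
    [0,0,-30,0,0,0],
    [0,0,-50,0,0,0],
    [0,0,-50,0,0,0],
  ],
)

```text
time: 32.88
tool_pos: [516.1, 21.0, 197.8]
tcp_rot: [180.0, -0.0, -172.4]
ft_force: [0.9, -0.3, -0.1]
finger_gap: 0.1
grip_force: 0.0
```

Call:
apply_moves(
  rows=[
    [30,0,-20,0,0,0],
    [30,0,0,0,0,0],
    [30,0,0,0,0,0],
    [0,0,0,0,0,0],
    [0,0,0,0,0,0],
  ],
)

```text
time: 33.5
tool_pos: [428.2, 9.2, 217.0]
tcp_rot: [-180.0, 0.1, -172.4]
ft_force: [-0.1, 0.1, 0.1]
finger_gap: 0.2
grip_force: 0.0
```

Run:
```python
from h import *
a,_=eyes.snapshot("scene");cv2.imwrite("pics/e.png",cv2.resize(a[100:280,200:440],(800,600))[...,::-1])
for n in("lid_grip","blades_mid","pointer_tip"):
  for x in models.place_of(n,"scene")[:1]:print(n,np.round(x["xyz"],1),x["confidence"])
```

```text
lid_grip [545.8  25.7  71.4] 0.79
blades_mid [517.1  25.6  10.7] 0.61
pointer_tip [484.1 132.4  67.8] 0.87
```

View pics/e.png

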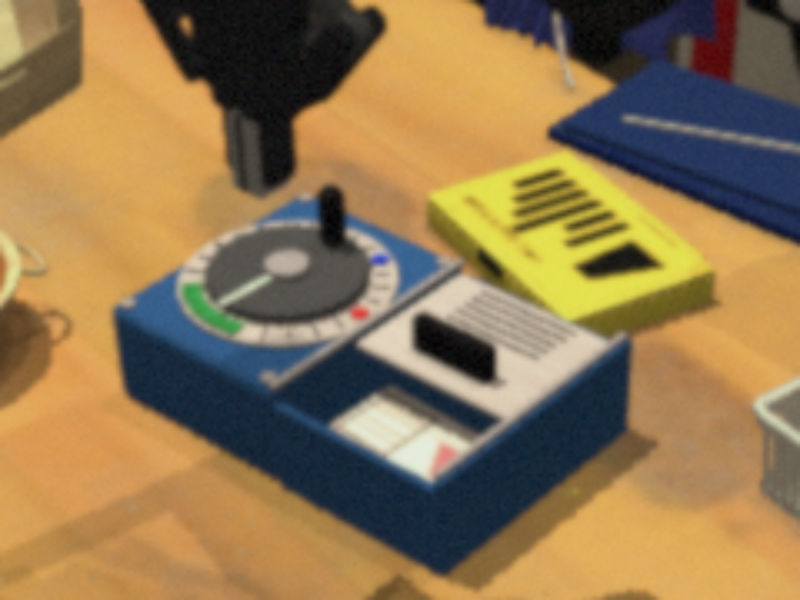

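The lid is fully open, the blades lie in the compartment, the pointer is in the green band and the arm is clear.

```bash
python3 -c "
from bench import job
print(job.hand_in())"
```

```text
the job is handed in; nothing more can be done
None
```

I handed in the job at about 34 s with the dial caught in the green band and the lid slid to its stop (about 58 mm). The blades are still in the box, and I kept well clear of the tape roll and the paint pot; the hand-in returned no verdict.

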